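Find the steel-cored cartridge and present it over the inspection mirror

ROBOT

A 7-joint arm with a two-finger parallel gripper is mounted at the origin on the work surface. World frame = base frame: x ahead of the robot, y to its left, z up, the work surface at z = 0. Lengths are in mm, angles in rad, forces in N, time in s.
With the tool pointing down it reaches from about 425 to 875 mm from the base axis. Payload 8.4 kg.
Tool frame: the origin (TCP) lies at the very end of the fingers, on their centre line; the grasp point (between the pads) lies 19 mm behind it; z points along the fingers, y is the line along which they close (so a half turn about z gives the same grasp; the last joint's range is limited). The gripper opens to 85 mm and grips with 20 to 120 N. Pads are 22 mm wide; open, the fingers measure 114 mm over their backs; the gripper's body (76 mm by 85 mm) begins 54 mm behind the grasp point. The pads swing forward as they close: fully open they stand 13 mm farther back than shut.
Start: joints at [-1.375, 0.333, 0.04, 1.465, -0.013, 1.343, -0.059], TCP at [188.858, 621.93, 231.308] pointing down, gripper open.
Joint ranges: [-2.58, 2.58], [-0.38, 2.09], [-1.3, 1.39], [0.25, 2.4], [-1.5, 4.64], [0.08, 2.09], [-2.65, 2.65]. Speed limits (rad/s): [2.22, 2.22, 2.79, 2.79, 3.14, 3.14, 3.14].

INTERFACE

Orientations are given as a unit quaternion [w, x, y, z].
In Python, from plant import r, camrig, sensors gives the robot as it stands (r), with the cameras (camrig) and the readings (sensors).
- The arm moves only by the shell command python3 shift.py [FORCE], which reads ROWS from standard input. ROWS is a JSON list of rows, 1 to 5 of them, each of 7 numbers: the opening from 0.0 (shut) to 1.0 (fully open), then dx, dy, dz in a scale on which 1.0 is 300 mm, then a rotation vector rx, ry, rz in normalised numbers (1 is 2 pi rad); each row is the pose to reach, as a shift and turn from the pose commanded when the command began, along the tool's axes at that moment; what a row does not reach only later rows make up. A row lasts 1/12 s, in which the tool goes at most 41.7 mm and 0.125 rad, less where a joint would pass 70% of its speed; a pose out of reach is approached as far as the arm can. The fingers move at their own pace and stop on an object; FORCE is the grip in N (left out, the last holds). Time passes only in rows, so rows that do not move let the fingers close. It prints the time, the measured TCP pose, the force, the opening and the grip force at its end. Shift and turn numbers lie between -1 and 1, and a call with a number outside is refused. Input that does not fit is refused with a message, and nothing moves.
- sensors.sense(): the state, without advancing time (a new reading comes with each control period).
- camrig.read_camera(name): name is "scene" or "side" or "wrist"; returns a dict with "color" (420x560x3 uint8, red, green, blue), "depth" (420x560 float32, mm along the optical axis (not along the pixel's ray), 0 where there is no reading), "fx", "fy", "cx", "cy" (pixels), "extrinsics" (4x4, takes a point from world to camera coordinates). Camera axes: x right, y up, looking along -z (the intrinsics and any distortion apply to the point x, -y, -z); pixel columns grow to the right and rows downward; lengths in mm; the calibration is good to about 2 mm. A picture is of the moment at which its call begins.
- r.close_job(): hands the job in; it is judged then, once.
The state is a dict: "t": time; "joints": joint angles; "dq": joint speeds; "tau": joint torques, N m; "position": TCP position; "tcp_rot": TCP orientation; "ft_force": force on the tool from outside, world axes, zero at the start; "ft_torque": the same for the moment, N m; "gripper_width": opening from 0.0 (shut) to 1.0 (fully open); "grip_force": force on a finger pad.
Only numpy, scipy, OpenCV 4.12 (cv2) and the standard library are available. Lean on these libraries where they do the work, as an engineer would, in place of code of your own. Each camera call takes 0.05 s, during which the arm holds its last target. There are 200 camera calls.

TASK

Pull the drawer out to its stop, then lift each of the two look-alike brass cartridges standing in it in turn to feel which one is heavier (it has the steel core). Leave the lighter one standing upright in the open drawer and finish while still holding the heavier one in the gripper, upright and still over the middle of the round inspection mirror, about 10 cm above the glass: do not put it down or let it go. Tip neither cartridge over, and do not shift the beaker, brush and bottle on the bench.

Things in the scene. Friction and masses are not known exactly. Their poses are not given: they have to be found in the camera images.
- cabinet_drawer0 (a joint): How far the drawer is out (m): 0 shut, 0.1656 at its stop. It starts 0 to 20 mm out, slides with about 1 N of friction plus light damping, and stays where it is left.
- cabinet_drawer0_handle (a point): Middle of the steel bar handle of the drawer in a fixed grey bench unit (240 x 300 x 114 mm tall; carton and can on the rear of its top). Round level bar about 10 mm thick, 120 mm long along its own y, 35 mm in front of the drawer face, 76 mm above the bench. Own -x points straight out of the unit (the pull direction); moves with the drawer.
- drawer_floor (a point): Point on the drawer's inner floor, mid-width, 47 mm behind the inner face of its front, 22 mm above the bench, axes as the handle's; moves with the drawer. Inside 195 (x) by 258 mm (y); walls 70 mm, front about 80 mm above the floor. Fully out, the unit covers x above 110 mm. The cartridges stand near x 0 to 40, y +60 and -60 mm, ride along; a jar (45 mm tall) and a collar stand behind them.
- cartridge_1: One of two look-alike sealed brass cartridges flange down in the drawer: flange 52 mm diameter, 7 mm thick; barrel above it 44 mm diameter; 63 mm tall overall. One has a steel core inside (0.46 to 0.63 kg in all), the other a plastic core (0.19 to 0.28 kg); which is which changes each time. The core can shift 2 mm inside. Origin: centre of the underside, z up the barrel.
- cartridge_2: One of two look-alike sealed brass cartridges flange down in the drawer: flange 52 mm diameter, 7 mm thick; barrel above it 44 mm diameter; 63 mm tall overall. One has a steel core inside (0.46 to 0.63 kg in all), the other a plastic core (0.19 to 0.28 kg); which is which changes each time. The core can shift 2 mm inside. Origin: centre of the underside, z up the barrel.
- mirror: Round inspection mirror lying on the bench, fixed: black base 110 mm diameter, 96 mm glass disc, glass surface 12 mm above the bench. Origin: centre of its underside, z up.
- beaker: Glass beaker 68 mm diameter, 80 mm tall, standing on the bench, not to be used. Origin: centre of its underside.
- brush: Hand brush lying on the bench, not to be used. Origin: on its underside at about the middle.
- bottle: White bottle 60 mm diameter, 150 mm tall, standing on the bench, not to be used. Origin: centre of its underside.

How it is judged (in metres and radians):
On the way, in this order (a step that is already met when the one before it is completed fails the run):
1. the drawer is pulled out to its stop (to within 10 mm) (value of joint cabinet_drawer0 above 0.1556 m), for 0.2 s.
2. the lighter cartridge is lifted at least 15 mm off the drawer floor while the heavier (over 3.6 N) stands in the drawer; if the heavier was tried before, it is taken again afterwards (((z of cartridge_1 in the frame of drawer_floor above 0.015 m and contact force between cartridge_2 and cabinet_drawer0 above 3.6 N) or (z of cartridge_2 in the frame of drawer_floor above 0.015 m and contact force between cartridge_1 and cabinet_drawer0 above 3.6 N))), for 0.2 s.
3. the heavier cartridge is lifted at least 15 mm off the drawer floor while the lighter (under 3.6 N) stands let go in the drawer (((z of cartridge_1 in the frame of drawer_floor above 0.015 m and z of cartridge_2 in the frame of drawer_floor between -0.006 and 0.008 m and x of cartridge_2 in the frame of drawer_floor between -0.05 and 0.15 m and y of cartridge_2 in the frame of drawer_floor between -0.13 and 0.13 m and contact force between cartridge_2 and the fingers below 0.1 N and contact force between cartridge_2 and cabinet_drawer0 between 1 and 3.6 N) or (z of cartridge_2 in the frame of drawer_floor above 0.015 m and z of cartridge_1 in the frame of drawer_floor between -0.006 and 0.008 m and x of cartridge_1 in the frame of drawer_floor between -0.05 and 0.15 m and y of cartridge_1 in the frame of drawer_floor between -0.13 and 0.13 m and contact force between cartridge_1 and the fingers below 0.1 N and contact force between cartridge_1 and cabinet_drawer0 between 1 and 3.6 N))), for 0.2 s.
At the end, for the whole second after the job is handed in: The gripper holds the heavier cartridge upright (11 degrees), still, within 30 mm of the mirror's axis, its underside 50 to 170 mm above the glass; the lighter stands released, upright on the drawer floor; drawer within 20 mm of its stop; beaker, brush, bottle within 30 mm of their start (((horizontal distance between cartridge_1 and mirror below 0.03 m and z of cartridge_1 in the frame of mirror between 0.062 and 0.182 m and angle between cartridge_1's own z axis and vertical below 0.2 rad and linear speed of each of cartridge_1, cartridge_2 below 0.03 m/s and contact force between cartridge_1 and the fingers above 1 N and z of cartridge_2 in the frame of drawer_floor between -0.006 and 0.008 m and x of cartridge_2 in the frame of drawer_floor between -0.05 and 0.15 m and y of cartridge_2 in the frame of drawer_floor between -0.13 and 0.13 m and contact force between cartridge_2 and the fingers below 0.1 N and contact force between cartridge_2 and cabinet_drawer0 between 1 and 3.6 N and angle between cartridge_2's own z axis and vertical below 0.12 rad and contact force between cartridge_2 and the arm below 0.1 N) or (horizontal distance between cartridge_2 and mirror below 0.03 m and z of cartridge_2 in the frame of mirror between 0.062 and 0.182 m and angle between cartridge_2's own z axis and vertical below 0.2 rad and linear speed of each of cartridge_2, cartridge_1 below 0.03 m/s and contact force between cartridge_2 and the fingers above 1 N and z of cartridge_1 in the frame of drawer_floor between -0.006 and 0.008 m and x of cartridge_1 in the frame of drawer_floor between -0.05 and 0.15 m and y of cartridge_1 in the frame of drawer_floor between -0.13 and 0.13 m and contact force between cartridge_1 and the fingers below 0.1 N and contact force between cartridge_1 and cabinet_drawer0 between 1 and 3.6 N and angle between cartridge_1's own z axis and vertical below 0.12 rad and contact force between cartridge_1 and the arm below 0.1 N)) and value of joint cabinet_drawer0 above 0.1456 m and distance of each of beaker, brush, bottle from where it was at the start of the episode below 0.03 m); the arm keeps its last pose, push and grip.
It fails at once if a cartridge is tipped over (more than 40 degrees) (angle between any of cartridge_1, cartridge_2's own z axis and vertical above 0.7 rad).
It fails at once if beaker, brush or bottle is shifted by more than 30 mm (distance of any of beaker, brush, bottle from where it was at the start of the episode above 0.03 m).
It also fails if it takes over 72 s, if anything falls off the work surface, if the arm or the gripper's body presses on something with over 40 N, if the wrist force passes 120 N, or if a joint passes its speed limit or range.

## Working session

There is one attempt and no reset: what is moved stays moved. The work goes in short steps, Python scripts to look and compute and a shell command to move; the robot and the scene stay as the last step left them, time stands still between calls to the robot, and variables do not carry over. Pictures are saved under pics/ and viewed, at most 10 in all, crops included, and the job is handed in when it is done.

```bash
ls; mkdir -p pics; python3 - <<'E'
from plant import r, camrig, sensors
import cv2,numpy as np
s=sensors.sense();print({k:np.round(v,3).tolist() for k,v in s.items()})
ims=[]
for n in("scene","side"):
    c=camrig.read_camera(n);np.savez(f"pics/{n}0.npz",**c)
    cv2.imwrite(f"pics/{n}0.png",c["color"][...,::-1]);print(n,c["fx"],c["fy"],c["cx"],c["cy"],np.round(c["extrinsics"],3).tolist(),[k for k in c])
E
```

```text
pics
plant.py
shift.py
{'t': 0.0, 'joints': [-1.375, 0.334, 0.04, 1.466, -0.013, 1.343, -0.058], 'dq': [0.002, -0.001, -0.001, 0.001, 0.001, -0.0, 0.0], 'tau': [0.0, -65.856, 1.366, -40.555, 0.017, 0.013, -0.0], 'position': [188.735, 621.517, 230.441], 'tcp_rot': [-0.0, 0.147, 0.989, -0.001], 'ft_force': [-0.137, -0.769, -0.239], 'ft_torque': [-0.009, -0.024, 0.056], 'grip_force': 0.0, 'gripper_width': 1.002}
scene 476.0793953768286 476.0793953768286 275.40534076746576 210.5695957183889 [[0.104, 0.994, -0.021, -84.967], [-0.647, 0.083, 0.758, 300.923], [0.755, -0.065, 0.652, -2086.152], [0.0, 0.0, 0.0, 1.0]] ['color', 'depth', 'fx', 'fy', 'cx', 'cy', 'extrinsics']
side 471.42373894184095 471.42373894184095 283.4762458280967 203.4060312126381 [[0.937, -0.348, 0.017, -521.173], [0.186, 0.541, 0.82, -188.859], [-0.295, -0.766, 0.571, -1219.022], [0.0, 0.0, 0.0, 1.0]] ['color', 'depth', 'fx', 'fy', 'cx', 'cy', 'extrinsics']
```

View pics/scene0.png

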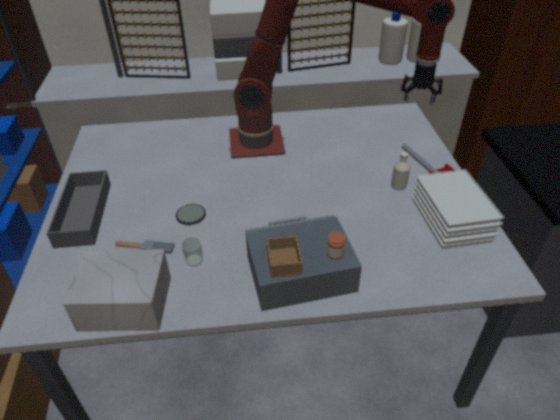

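View pics/side0.png

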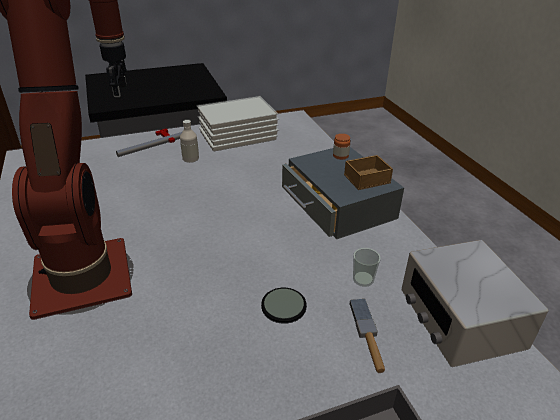

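The scene view shows the mirror at (190,214), the unit at (300,260) with its handle at (288,221), the brush at (145,245), the beaker at (192,252) and the bottle at (401,172). In the side view the handle is at (297,196) and the mirror at (284,305).

```bash
cat > h.py <<'E'
import numpy as np,cv2
from scipy.spatial.transform import Rotation as R
def cloud(c):
    v,u=np.mgrid[0:420,0:560];d=c["depth"].astype(float)
    p=np.stack([(u-c["cx"])/c["fx"]*d,-(v-c["cy"])/c["fy"]*d,-d],-1)
    E=np.array(c["extrinsics"]);return (p-E[:3,3])@E[:3,:3]
def ray(c,u,v,z):
    E=np.array(c["extrinsics"]);o=-E[:3,:3].T@E[:3,3]
    d=E[:3,:3].T@np.array([(u-c["cx"])/c["fx"],-(v-c["cy"])/c["fy"],-1]);return o+d*(z-o[2])/d[2]
def totool(s,dw):
    w,x,y,z=s["tcp_rot"];return R.from_quat([x,y,z,w]).inv().apply(dw)
E
python3 - <<'E'
from h import *
for n,(mu,mv) in(("scene",(190,214)),("side",(284,305))):
    c=dict(np.load(f"pics/{n}0.npz"));P=cloud(c)
    print(n,"mirror",ray(c,mu,mv,12).round(1),"bench z",P[230,230,2].round(1))
    m=(abs(P[...,2]-114)<6)&(P[...,0]>600)&(c["depth"]>0)
    k,l,st,ce=cv2.connectedComponentsWithStats(m.astype(np.uint8))
    for i in range(1,k):
        if st[i,4]>400:
            q=P[l==i];print(st[i],cv2.minAreaRect(q[:,:2].astype(np.float32)),q[:,2].mean())
            print(cv2.boxPoints(cv2.minAreaRect(q[:,:2].astype(np.float32))).round(0).tolist())
c=np.load("pics/side0.npz")
cv2.imwrite("pics/crop.png",cv2.resize(c["color"][140:240,270:410,::-1],None,fx=5,fy=5,interpolation=cv2.INTER_CUBIC))
# mirror ellipse from dark rim
for n,b in(("side",(255,280,315,330)),("scene",(170,200,212,228))):
    c=dict(np.load(f"pics/{n}0.npz"));x0,y0,x1,y1=b
    g=cv2.cvtColor(c["color"],cv2.COLOR_RGB2GRAY)[y0:y1,x0:x1];t,m=cv2.threshold(g,0,255,cv2.THRESH_OTSU+cv2.THRESH_BINARY_INV)
    cn=max(cv2.findContours(m,0,1)[0],key=cv2.contourArea);e=cv2.fitEllipse(cn);print(n,e,ray(c,e[0][0]+x0,e[0][1]+y0,8).round(1))
E
```

```text
scene mirror [ 463.3 -271.2   12. ] bench z -0.6
[ 431  192   74   34 1589] ((668.0081787109375, 643.4298095703125), (142.78807067871094, 193.1162567138672), 2.680692672729492) 115.11224690791146
[[592.0, 737.0], [601.0, 544.0], [744.0, 550.0], [735.0, 743.0]]
[ 245  216  117   72 3847] ((784.2824096679688, 83.09744262695312), (233.2095184326172, 302.4798583984375), 7.4721903800964355) 114.63506478424263
[[649.0, 218.0], [688.0, -82.0], [920.0, -52.0], [880.0, 248.0]]
side mirror [ 454.3 -277.    12. ] bench z 2.7
[231  96  47  25 696] ((667.4096069335938, 645.8583374023438), (133.54917907714844, 205.55055236816406), 0.7013266086578369) 115.36070633021042
[[599.0, 748.0], [602.0, 542.0], [735.0, 544.0], [733.0, 749.0]]
[ 289  147  115   62 2829] ((781.2548217773438, 82.62455749511719), (231.60337829589844, 306.91015625), 7.168235778808594) 114.11167917730204
[[647.0, 220.0], [686.0, -84.0], [915.0, -55.0], [877.0, 249.0]]
[408 257 138  79 649] ((774.88818359375, -489.9234619140625), (150.0897674560547, 305.9375915527344), 33.205814361572266) 114.06594732793224
[[628.0, -403.0], [796.0, -659.0], [921.0, -577.0], [754.0, -321.0]]
side ((28.382049560546875, 24.88680648803711), (35.19791030883789, 44.56303024291992), 91.6949462890625) [ 454.4 -272.7    8. ]
scene ((20.344661712646484, 14.25684642791748), (21.049686431884766, 31.116024017333984), 79.98065185546875) [ 460.2 -270.6    8. ]
```

View pics/crop.png

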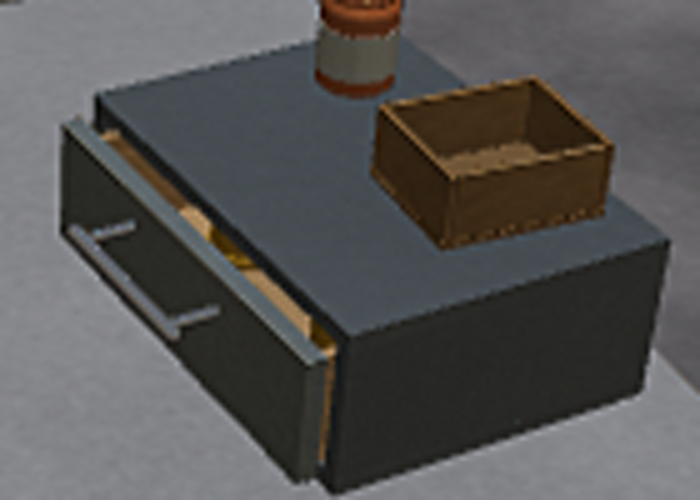

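The enlarged crop shows the bar handle from about (75,232) to (175,332), which is side-view pixels (285,186) to (305,206). The drawer is slightly ajar.

```bash
python3 - <<'E'
from h import *
from plant import r, camrig, sensors
c=dict(np.load("pics/side0.npz"))
a=ray(c,285,186.4,76);b=ray(c,305,206.4,76);print(a,b,(a+b)/2,np.hypot(*(a-b)[:2]),np.degrees(np.arctan2(*(a-b)[1::-1])))
for n in("scene","side"):
    c=dict(np.load(f"pics/{n}0.npz"));P=cloud(c)
    e=np.radians(7.3);ex=np.array([np.cos(e),np.sin(e)]);ey=np.array([-ex[1],ex[0]])
    q=P[(c["depth"]>0)].reshape(-1,3);u=q[:,:2]@ex;v=q[:,:2]@ey
    f=np.array([649,218.])@ex
    m=(u>f-70)&(u<f-25)&(abs(q[:,2]-78)<9)&(v>-100)&(v<130);print(n,f,m.sum(),np.median(u[m]),np.percentile(v[m],[2,98]),np.median(q[m],0))
c=dict(np.load("pics/scene0.npz"));print("bottle",ray(c,401,186,0))
s=sensors.sense();print(totool(s,[625-188.9,57-621.9,-70]))
E
```

```text
[605.16519588 122.58257312  76.        ] [622.49509063   4.02042159  76.        ] [613.83014326  63.30149735  76.        ] 119.82198890684667 98.31587346879472
scene 671.4395779160237 124 618.0236009651445 [-79.84947122  42.39228703] [615.27271174  58.3368035   80.34039483]
side 671.4395779160237 161 613.2550865105505 [-80.42442024  42.11319178] [612.55944708  51.00580476  79.71116632]
bottle [387.57111076 529.96949345   0.        ]
[-581.42296351 -413.69881501   70.68131268]
```

Units first: shifts go in shares of 300 mm and turns go in shares of 2 pi rad. So -142.5 mm is -0.475, -103.3 mm is -0.3443.

```bash
for i in 1 2 3 4; do echo '[[1, -0.095, -0.069, 0.0133, 0, 0, 0], [1, -0.19, -0.1377, 0.0267, 0, 0, 0], [1, -0.285, -0.2067, 0.04, 0, 0, 0], [1, -0.38, -0.2753, 0.0533, 0, 0, 0], [1, -0.475, -0.3443, 0.0667, 0, 0, 0]]' | python3 shift.py; done
for i in 1 2; do echo '[[0.3, 0, 0, 0, 0, 0, 0.0183], [0.3, 0, 0, 0, 0, 0, 0.0364], [0.3, 0, 0, 0, 0, 0, 0.0547], [0.3, 0, 0, 0, 0, 0, 0.0729], [0.3, 0, 0, 0, 0, 0, 0.0912]]' | python3 shift.py; done
echo '[[0.3, 0, 0, 0, 0, 0, 0], [0.3, 0, 0, 0, 0, 0, 0]]' | python3 shift.py
python3 - <<'E'
from h import *
from plant import r, camrig, sensors
s=sensors.sense();print({k:np.round(v,3).tolist() for k,v in s.items()})
w,x,y,z=s["tcp_rot"];print(R.from_quat([x,y,z,w]).as_matrix().round(3))
print("to handle",totool(s,np.array([614,61,56])-s["position"]))
c=camrig.read_camera("wrist");cv2.imwrite("pics/w1.png",c["color"][...,::-1]);np.savez("pics/w1.npz",**c)
E
```

```text
t: 0.52
position: [295.9, 480.0, 210.7]
tcp_rot: [-0.0, 0.147, 0.989, -0.0]
ft_force: [1.1, 0.0, 0.2]
gripper_width: 1.002
grip_force: 0.0
t: 0.93
position: [402.1, 339.7, 191.0]
tcp_rot: [-0.0, 0.147, 0.989, -0.0]
ft_force: [1.4, 0.1, -0.0]
gripper_width: 0.997
grip_force: 0.0
t: 1.35
position: [508.5, 199.6, 171.0]
tcp_rot: [-0.0, 0.147, 0.989, -0.0]
ft_force: [0.4, 0.7, 0.7]
gripper_width: 0.999
grip_force: 0.0
t: 1.77
position: [614.8, 59.5, 150.8]
tcp_rot: [-0.0, 0.147, 0.989, -0.0]
ft_force: [0.8, 0.6, 0.4]
gripper_width: 1.003
grip_force: 0.0
t: 2.18
position: [613.9, 60.8, 150.8]
tcp_rot: [-0.0, 0.423, 0.906, -0.0]
ft_force: [-0.3, -0.7, -0.5]
gripper_width: 0.311
grip_force: 0.0
t: 2.6
position: [613.9, 61.0, 150.9]
tcp_rot: [-0.0, 0.662, 0.75, -0.0]
ft_force: [0.6, 0.5, -0.4]
gripper_width: 0.298
grip_force: 0.0
t: 2.77
position: [614.0, 61.1, 151.0]
tcp_rot: [-0.0, 0.658, 0.753, -0.0]
ft_force: [-1.1, -0.5, -0.4]
gripper_width: 0.301
grip_force: 0.0
{'t': 2.767, 'joints': [-0.711, 0.374, 0.681, 1.678, -0.251, 1.18, 0.167], 'dq': [0.008, -0.003, -0.009, -0.002, 0.003, 0.001, 0.028], 'tau': [-0.205, -55.091, 10.529, -37.284, -0.045, 0.014, -0.852], 'position': [613.962, 61.058, 150.979], 'tcp_rot': [-0.0, 0.658, 0.753, -0.0], 'ft_force': [-1.082, -0.548, -0.388], 'ft_torque': [0.001, 0.025, -0.005], 'grip_force': 0.0, 'gripper_width': 0.301}
[[-0.133  0.991 -0.001]
 [ 0.991  0.133 -0.   ]
 [-0.    -0.001 -1.   ]]
to handle [-3.07910679e-02  9.46518521e-02  9.49789678e+01]
```

View pics/w1.png

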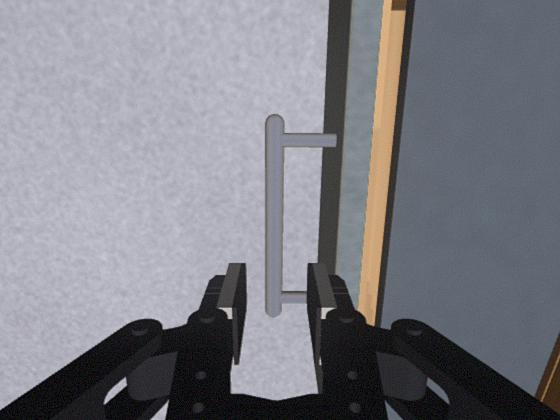

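The wrist view shows the bar running from (274,116) to (273,316), between the fingers, with a post at (300,297).

```bash
python3 - <<'E'
from h import *
c=dict(np.load("pics/w1.npz"))
for p in((274,116),(273,316),(332,297),(332,140),(322,260)):print(p,ray(c,*p,76 if p[0]<300 else 76))
print(ray(c,340,200,102),ray(c,352,100,102),ray(c,414,100,114),ray(c,380,330,114))
E
```

```text
(274, 116) [602.18897357 124.1752413   76.        ]
(273, 316) [618.59198082  -4.27892713  76.        ]
(332, 297) [655.07425118  15.071728    76.        ]
(332, 140) [637.00638902 115.35727191  76.        ]
(322, 260) [644.0808972   40.31844892  76.        ]
[642.61852837  87.2858265  102.        ] [639.09809903 138.17787729 102.        ] [665.02421619 141.80830038 114.        ] [675.99241946  19.26942399 114.        ]
```

Scaled: 94 mm is 0.3133, 85 mm is 0.2833.

```bash
echo '[[0.3, 0, -0.0067, 0.08, 0, 0, 0], [0.3, 0, -0.0067, 0.1667, 0, 0, 0], [0.3, 0, -0.0067, 0.2333, 0, 0, 0], [0.3, 0, -0.0067, 0.2833, 0, 0, 0], [0.3, 0, -0.0067, 0.3133, 0, 0, 0]]' | python3 shift.py
echo '[[0, 0, 0, 0, 0, 0, 0], [0, 0, 0, 0, 0, 0, 0], [0, 0, 0, 0, 0, 0, 0], [0, 0, 0, 0, 0, 0, 0]]' | python3 shift.py 40
echo '[[0, 0, -0.02, 0, 0, 0, 0], [0, 0, -0.0467, 0, 0, 0, 0], [0, 0, -0.08, 0, 0, 0, 0], [0, 0, -0.1133, 0, 0, 0, 0], [0, 0, -0.1467, 0, 0, 0, 0]]' | python3 shift.py
for i in 1 2; do echo '[[0, 0, -0.03, 0, 0, 0, 0], [0, 0, -0.06, 0, 0, 0, 0], [0, 0, -0.09, 0, 0, 0, 0], [0, 0, -0.12, 0, 0, 0, 0], [0, 0, -0.15, 0, 0, 0, 0]]' | python3 shift.py;done
```

```text
t: 3.23
position: [612.5, 60.8, 56.8]
tcp_rot: [0.0, 0.658, 0.753, 0.0]
ft_force: [-4.3, 2.9, 66.3]
gripper_width: 0.302
grip_force: 30.0
t: 3.57
position: [612.7, 60.6, 57.9]
tcp_rot: [0.0, 0.659, 0.752, 0.0]
ft_force: [0.6, 0.2, 3.0]
gripper_width: 0.111
grip_force: 39.3
t: 3.98
position: [568.2, 55.0, 57.9]
tcp_rot: [0.0, 0.659, 0.752, 0.001]
ft_force: [1.5, 0.9, 6.9]
gripper_width: 0.114
grip_force: 40.1
t: 4.4
position: [523.5, 49.4, 57.9]
tcp_rot: [0.0, 0.659, 0.752, 0.001]
ft_force: [0.8, 0.5, 7.9]
gripper_width: 0.113
grip_force: 40.1
t: 4.82
position: [479.0, 43.8, 57.8]
tcp_rot: [-0.0, 0.659, 0.752, 0.001]
ft_force: [0.5, 1.3, 8.3]
gripper_width: 0.114
grip_force: 40.1
```

Scaled: -15 mm is -0.05, -12 mm is -0.04.

```bash
echo '[[0, 0, -0.0133, 0, 0, 0, 0], [0, 0, -0.0267, 0, 0, 0, 0], [0, 0, -0.04, 0, 0, 0, 0], [0, 0, -0.05, 0, 0, 0, 0], [0, 0, -0.05, 0, 0, 0, 0]]' | python3 shift.py
echo '[[0, 0, -0.01, 0, 0, 0, 0], [0, 0, -0.01, 0, 0, 0, 0]]' | python3 shift.py
echo '[[0, 0, -0.01, 0, 0, 0, 0], [0, 0, -0.01, 0, 0, 0, 0]]' | python3 shift.py
echo '[[0, 0, -0.01, 0, 0, 0, 0], [0, 0, -0.01, 0, 0, 0, 0]]' | python3 shift.py
```

```text
t: 5.23
position: [463.7, 41.9, 57.8]
tcp_rot: [-0.0, 0.659, 0.752, 0.001]
ft_force: [-0.4, 1.6, 9.1]
gripper_width: 0.109
grip_force: 40.4
t: 5.4
position: [460.9, 41.5, 57.8]
tcp_rot: [-0.0, 0.659, 0.752, 0.001]
ft_force: [-0.7, 1.1, 10.5]
gripper_width: 0.111
grip_force: 40.3
t: 5.57
position: [458.1, 41.2, 57.8]
tcp_rot: [-0.0, 0.659, 0.752, 0.001]
ft_force: [-0.8, 1.5, 9.3]
gripper_width: 0.111
grip_force: 40.3
t: 5.73
position: [458.1, 41.2, 58.0]
tcp_rot: [0.002, 0.659, 0.752, 0.003]
ft_force: [15.0, 3.6, -10.2]
gripper_width: 0.111
grip_force: 39.6
```

Scaled: 2 mm is 0.0067.

```bash
echo '[[0.35, 0, 0.0067, 0, 0, 0, 0], [0.35, 0, 0.0067, 0, 0, 0, 0], [0.35, 0, 0.0067, 0, 0, 0, 0], [0.35, 0, 0.0067, 0, 0, 0, 0]]' | python3 shift.py
for i in 1 ; do echo '[[0.35, 0, 0.0067, -0.0667, 0, 0, 0], [0.35, 0, 0.0067, -0.1667, 0, 0, 0], [0.35, 0, 0.1, -0.2833, 0, 0, 0], [0.7, 0, 0.2, -0.4, 0, 0, 0], [0.7, 0, 0.3, -0.5333, 0, 0, 0]]' | python3 shift.py;done
python3 - <<'E'
from h import *
from plant import r, camrig, sensors
im=[]
for n in("scene","side","wrist"):
    c=camrig.read_camera(n);np.savez(f"pics/{n}2.npz",**c);im.append(c["color"][...,::-1])
a=cv2.resize(im[1][120:270,230:430],(800,600),interpolation=cv2.INTER_CUBIC)
cv2.imwrite("pics/side2.png",a);cv2.imwrite("pics/w2.png",im[2])
E
```

```text
t: 6.07
position: [456.6, 40.3, 57.0]
tcp_rot: [-0.0, 0.66, 0.752, -0.001]
ft_force: [0.8, 0.2, 0.4]
gripper_width: 0.349
grip_force: 0.0
t: 6.48
position: [537.4, 51.1, 206.1]
tcp_rot: [-0.001, 0.659, 0.752, 0.0]
ft_force: [1.1, 0.9, -0.4]
gripper_width: 0.619
grip_force: 0.0
```

View pics/side2.png

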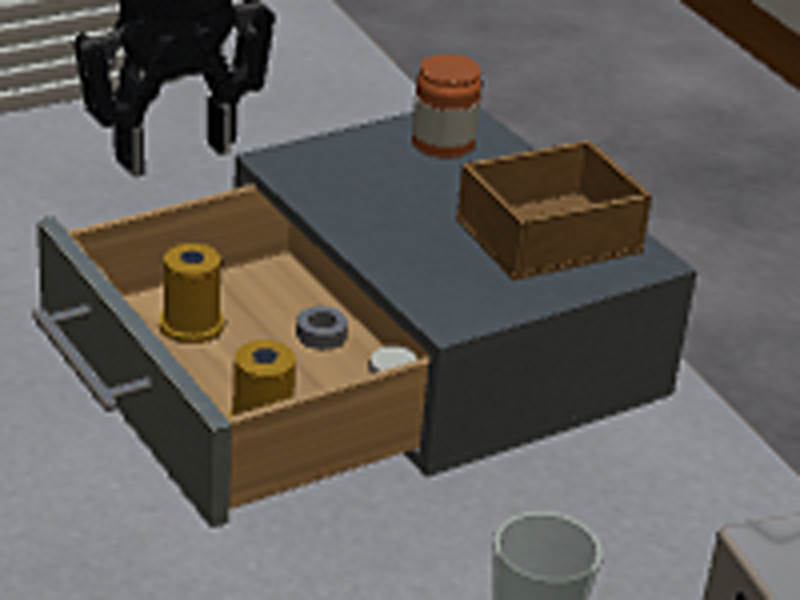

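View pics/w2.png

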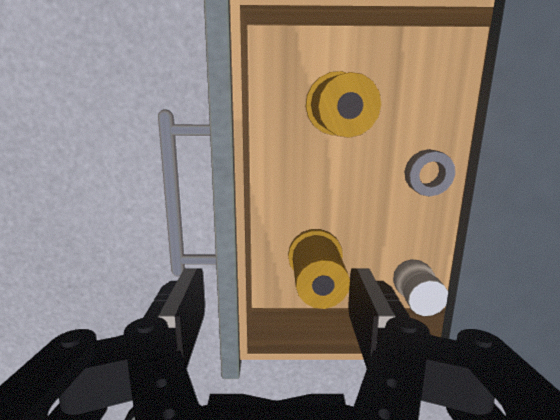

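The drawer is open with both cartridges upright. The dark top centres are at wrist pixels (350,105) and (323,285), and at side crop (192,257) and (265,355). A jar and a collar stand behind them.

```bash
python3 - <<'E'
from h import *
from plant import r, camrig, sensors
w=dict(np.load("pics/wrist2.npz"));s=dict(np.load("pics/side2.npz"))
hsv=cv2.cvtColor(w["color"],cv2.COLOR_RGB2HSV)
for c,p in((w,(350,105)),(w,(323,285)),(s,(278,184.25)),(s,(296.25,208.75))):print(ray(c,*p,85))
# bar & front inner face in wrist
print("bar",ray(w,166,118,76),ray(w,177,268,76),"jar",ray(w,428,298,67))
print(sensors.sense()["position"])
E
```

```text
[582.65497619 126.65175148  85.        ]
[587.32601629 -12.11438021  85.        ]
[584.10221254 127.82661158  85.        ]
[589.30972948 -10.2481818   85.        ]
bar [455.30237826 100.67593434  76.        ] [469.28985994 -16.5147552   76.        ] jar [683.49018654 -22.36593861  67.        ]
[539.35656237  51.01703596 206.5268442 ]
```

Scaled: 0.55 rad is 0.0875.

```bash
for i in 1 2; do echo '[[0.75, 0, 0, 0, 0, 0, 0.0175], [0.75, 0, 0, 0, 0, 0, 0.035], [0.75, 0, 0, 0, 0, 0, 0.0525], [0.75, 0, 0, 0, 0, 0, 0.07], [0.75, 0, 0, 0, 0, 0, 0.0875]]' | python3 shift.py >/dev/null; done
echo '[[0.75, 0, 0, 0, 0, 0, 0.0175], [0.75, 0, 0, 0, 0, 0, 0.035], [0.75, 0, 0, 0, 0, 0, 0.0525], [0.75, 0, 0, 0, 0, 0, 0.07], [0.75, 0, 0, 0, 0, 0, 0.075]]' | python3 shift.py
cat > st.py <<'E'
from h import *
from plant import r, camrig, sensors
s=sensors.sense();p=np.array(s["position"])
print("joints",np.round(s["joints"],2),"pos",p.round(1),"rpyish",R.from_quat(np.roll(s["tcp_rot"],-1)).as_matrix().round(3)[:,1],"ft",np.round(s["ft_force"],1))
for n,q in dict(A=(583.4,127.3,46),B=(588.3,-11,46),M=(457,-272,115)).items():print(n,totool(s,np.array(q)-p).round(1))
E
python3 st.py
```

```text
t: 7.88
position: [535.4, 50.5, 203.0]
tcp_rot: [0.0, 0.998, 0.061, -0.002]
ft_force: [-0.3, 0.4, -0.1]
gripper_width: 0.75
grip_force: 0.0
joints [-0.98  0.16  0.9   1.81 -0.13  1.24 -1.5 ] pos [535.4  50.5 203. ] rpyish [ 0.123 -0.992  0.   ] ft [-0.3  0.4 -0.1]
A [ 57.5 -70.4 156.8]
B [ 45.4  67.5 156.9]
M [-117.1  310.5   88.4]
```

Scaled: 75 mm is 0.25, -70.4 mm is -0.2347.

```bash
echo '[[0.75, 0.0633, -0.0767, 0.0333, 0, 0, 0], [0.75, 0.1267, -0.1533, 0.0833, 0, 0, 0], [0.75, 0.1917, -0.2347, 0.15, 0, 0, 0], [0.75, 0.1917, -0.2347, 0.2167, 0, 0, 0], [0.75, 0.1917, -0.2347, 0.25, 0, 0, 0]]' | python3 shift.py
echo '[[0.75, 0, 0, 0.06, 0, 0, 0], [0.75, 0, 0, 0.12, 0, 0, 0], [0.75, 0, 0, 0.18, 0, 0, 0], [0.75, 0, 0, 0.2333, 0, 0, 0], [0.75, 0, 0, 0.2633, 0, 0, 0]]' | python3 shift.py
echo '[[0.75, 0, 0, 0.0033, 0, 0, 0], [0.75, 0, 0, 0.0067, 0, 0, 0]]' | python3 shift.py 
python3 st.py
```

```text
t: 8.3
position: [582.6, 129.1, 125.4]
tcp_rot: [0.001, 0.998, 0.066, -0.003]
ft_force: [-0.7, -0.7, 0.0]
gripper_width: 0.746
grip_force: 0.0
t: 8.72
position: [582.9, 126.4, 48.6]
tcp_rot: [0.001, 0.998, 0.064, -0.002]
ft_force: [-0.7, 0.2, 0.4]
gripper_width: 0.751
grip_force: 0.0
t: 8.88
position: [584.6, 127.2, 48.7]
tcp_rot: [0.0, 0.998, 0.064, -0.0]
ft_force: [0.6, -0.1, 0.3]
gripper_width: 0.75
grip_force: 0.0
joints [-0.89  0.49  0.76  1.82 -0.39  1.   -1.41] pos [584.6 127.2  48.7] rpyish [ 0.128 -0.992  0.   ] ft [ 0.6 -0.1  0.3]
A [-1.1 -0.2  2.7]
B [-14.  137.6   2.8]
M [-177.8  379.6  -66. ]
```

Now close the fingers, lift slowly by 40 mm and read the weight.

Scaled: -35 mm is -0.1167, -29 mm is -0.0967.

```bash
echo '[[0, 0, 0, 0, 0, 0, 0], [0, 0, 0, 0, 0, 0, 0], [0, 0, 0, 0, 0, 0, 0], [0, 0, 0, 0, 0, 0, 0], [0, 0, 0, 0, 0, 0, 0]]' | python3 shift.py 60
echo '[[0, 0, 0, 0, 0, 0, 0]]' | python3 shift.py
echo '[[0, 0, 0, -0.02, 0, 0, 0], [0, 0, 0, -0.0467, 0, 0, 0], [0, 0, 0, -0.0733, 0, 0, 0], [0, 0, 0, -0.0967, 0, 0, 0], [0, 0, 0, -0.1167, 0, 0, 0]]' | python3 shift.py
echo '[[0, 0, 0, 0, 0, 0, 0], [0, 0, 0, 0, 0, 0, 0], [0, 0, 0, 0, 0, 0, 0]]' | python3 shift.py
echo '[[0, 0, 0, 0, 0, 0, 0]]' | python3 shift.py;echo '[[0, 0, 0, 0, 0, 0, 0]]' | python3 shift.py; python3 st.py
```

```text
t: 9.3
position: [586.0, 128.0, 49.9]
tcp_rot: [-0.0, 0.998, 0.065, 0.001]
ft_force: [-1.5, -1.0, 6.1]
gripper_width: 0.502
grip_force: 61.6
t: 9.38
position: [586.0, 128.0, 49.9]
tcp_rot: [-0.0, 0.998, 0.065, 0.001]
ft_force: [-1.3, -0.9, 6.9]
gripper_width: 0.502
grip_force: 61.6
t: 9.8
position: [585.3, 128.3, 84.8]
tcp_rot: [-0.0, 0.998, 0.065, 0.0]
ft_force: [-0.3, -0.9, -2.5]
gripper_width: 0.498
grip_force: 61.2
t: 10.05
position: [584.9, 128.2, 83.5]
tcp_rot: [0.0, 0.998, 0.065, -0.0]
ft_force: [-0.2, 0.5, -3.4]
gripper_width: 0.494
grip_force: 61.2
t: 10.13
position: [584.8, 128.1, 83.3]
tcp_rot: [0.0, 0.998, 0.065, -0.0]
ft_force: [0.3, -0.3, -2.4]
gripper_width: 0.497
grip_force: 61.2
t: 10.22
position: [584.8, 128.0, 83.3]
tcp_rot: [0.0, 0.998, 0.065, -0.0]
ft_force: [0.5, 0.3, -3.1]
gripper_width: 0.496
grip_force: 61.2
joints [-0.92  0.44  0.79  1.79 -0.36  1.06 -1.44] pos [584.8 128.   83.3] rpyish [ 0.129 -0.992  0.   ] ft [ 0.5  0.3 -3.1]
A [-1.5  0.5 37.3]
B [-14.5 138.3  37.3]
M [-178.6  380.1  -31.5]
```

A reads about 2.9 N, so it is the lighter one. I'll set it back, then try B.

Scaled: 33 mm is 0.11, 30 mm is 0.1.

```bash
echo '[[0, 0, 0, 0.0267, 0, 0, 0], [0, 0, 0, 0.0567, 0, 0, 0], [0, 0, 0, 0.0833, 0, 0, 0], [0, 0, 0, 0.1, 0, 0, 0], [0, 0, 0, 0.11, 0, 0, 0]]' | python3 shift.py
echo '[[0, 0, 0, 0.0033, 0, 0, 0], [0, 0, 0, 0.005, 0, 0, 0], [0.75, 0, 0, 0.0033, 0, 0, 0], [0.75, 0, 0, 0.0033, 0, 0, 0], [0.75, 0, 0, 0.0033, 0, 0, 0]]' | python3 shift.py
echo '[[0.75, 0, 0, 0, 0, 0, 0], [0.75, 0, 0, -0.0333, 0, 0, 0], [0.75, 0, 0, -0.1167, 0, 0, 0], [0.75, 0, 0, -0.2167, 0, 0, 0], [0.75, 0, 0, -0.3333, 0, 0, 0]]' | python3 shift.py
python3 st.py; python3 - <<'E'
from h import *
from plant import r, camrig, sensors
for n in("side","wrist"):
    c=camrig.read_camera(n);np.savez(f"pics/{n}3.npz",**c)
    im=c["color"][...,::-1]
    cv2.imwrite(f"pics/{n}3.png",im if n=="wrist" else cv2.resize(im[120:270,230:430],(800,600),interpolation=cv2.INTER_CUBIC))
E
```

```text
t: 10.63
position: [584.9, 127.9, 49.8]
tcp_rot: [0.0, 0.998, 0.065, -0.0]
ft_force: [-0.8, 0.6, 22.9]
gripper_width: 0.495
grip_force: 63.5
t: 11.05
position: [585.2, 128.1, 49.7]
tcp_rot: [0.0, 0.998, 0.065, 0.0]
ft_force: [-0.1, -0.1, -0.2]
gripper_width: 0.753
grip_force: 0.0
t: 11.47
position: [584.2, 127.7, 150.4]
tcp_rot: [0.001, 0.998, 0.065, -0.001]
ft_force: [0.6, 0.3, 1.1]
gripper_width: 0.746
grip_force: 0.0
joints [-0.96  0.37  0.83  1.73 -0.29  1.18 -1.49] pos [584.2 127.7 150.4] rpyish [ 0.129 -0.992  0.001] ft [0.6 0.3 1.1]
A [-6.000e-01  1.000e-01  1.044e+02]
B [-13.6 137.9 104.5]
M [-177.6  379.9   36.1]
```

View pics/side3.png

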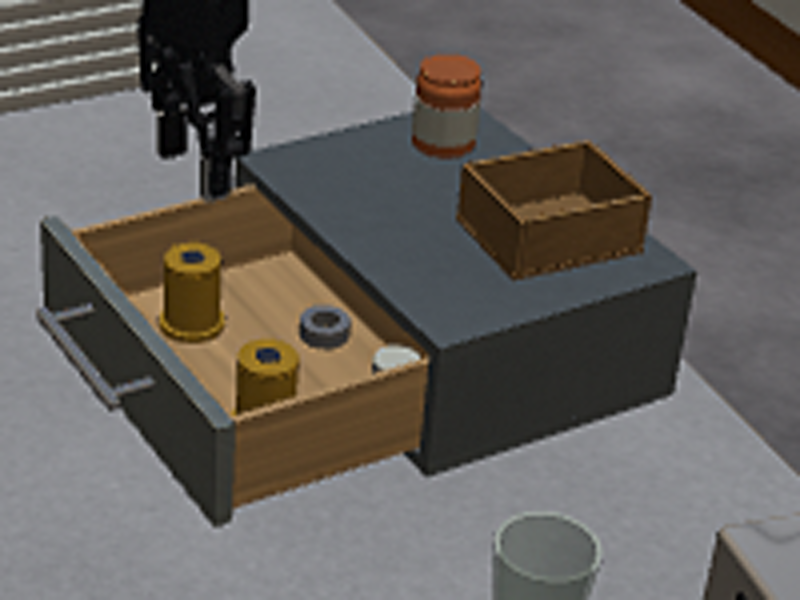

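A stands upright again at side crop (192,290), and the drawer is still out. Next B, at crop (267,375).

```bash
echo '[[0.75, -0.01, 0.1133, 0, 0, 0, 0], [0.75, -0.02, 0.2267, 0, 0, 0, 0], [0.75, -0.03, 0.34, 0, 0, 0, 0], [0.75, -0.04, 0.4333, 0, 0, 0, 0], [0.75, -0.04, 0.46, 0.01, 0, 0, 0]]' | python3 shift.py
echo '[[0.75, 0, 0, 0.0833, 0, 0, 0], [0.75, 0, 0, 0.1667, 0, 0, 0], [0.75, 0, 0, 0.2333, 0, 0, 0], [0.75, 0, 0, 0.2933, 0, 0, 0], [0.75, 0, 0, 0.3267, 0, 0, 0]]' | python3 shift.py
echo '[[0.75, 0, 0, 0.0033, 0, 0, 0], [0.75, 0, 0, 0.0033, 0, 0, 0]]' | python3 shift.py 
python3 st.py
echo '[[0, 0, 0, 0, 0, 0, 0], [0, 0, 0, 0, 0, 0, 0], [0, 0, 0, 0, 0, 0, 0], [0, 0, 0, 0, 0, 0, 0], [0, 0, 0, 0, 0, 0, 0]]' | python3 shift.py 80
echo '[[0, 0, 0, 0, 0, 0, 0]]' | python3 shift.py
echo '[[0, 0, 0, -0.02, 0, 0, 0], [0, 0, 0, -0.0467, 0, 0, 0], [0, 0, 0, -0.0733, 0, 0, 0], [0, 0, 0, -0.0967, 0, 0, 0], [0, 0, 0, -0.1167, 0, 0, 0]]' | python3 shift.py
echo '[[0, 0, 0, 0, 0, 0, 0], [0, 0, 0, 0, 0, 0, 0], [0, 0, 0, 0, 0, 0, 0]]' | python3 shift.py
echo '[[0, 0, 0, 0, 0, 0, 0]]' | python3 shift.py;echo '[[0, 0, 0, 0, 0, 0, 0]]' | python3 shift.py; python3 st.py
```

```text
t: 11.98
position: [590.9, -16.4, 148.0]
tcp_rot: [0.001, 0.998, 0.062, 0.001]
ft_force: [0.4, -0.6, -0.1]
gripper_width: 0.748
grip_force: 0.0
t: 12.4
position: [590.1, -10.0, 46.8]
tcp_rot: [0.0, 0.998, 0.065, -0.001]
ft_force: [-1.1, 0.1, 0.2]
gripper_width: 0.75
grip_force: 0.0
t: 12.57
position: [591.1, -10.3, 47.8]
tcp_rot: [0.0, 0.998, 0.065, -0.0]
ft_force: [-0.4, 0.3, 0.7]
gripper_width: 0.751
grip_force: 0.0
joints [-0.69  0.48  0.8   1.84 -0.41  0.99 -1.16] pos [591.1 -10.3  47.8] rpyish [ 0.129 -0.992  0.   ] ft [-0.4  0.3  0.7]
A [  10.2 -137.4    1.8]
B [-2.8  0.4  1.8]
M [-166.8  242.2  -67. ]
t: 12.98
position: [592.5, -10.8, 49.5]
tcp_rot: [0.0, 0.998, 0.065, 0.002]
ft_force: [0.0, -2.0, 7.2]
gripper_width: 0.498
grip_force: 81.6
t: 13.07
position: [592.5, -10.8, 49.5]
tcp_rot: [0.0, 0.998, 0.065, 0.002]
ft_force: [-0.1, -2.2, 6.1]
gripper_width: 0.5
grip_force: 81.6
t: 13.48
position: [591.2, -10.2, 83.7]
tcp_rot: [-0.0, 0.998, 0.065, 0.0]
ft_force: [0.6, 0.7, -6.1]
gripper_width: 0.5
grip_force: 82.0
t: 13.73
position: [590.8, -10.1, 82.4]
tcp_rot: [-0.0, 0.998, 0.065, -0.0]
ft_force: [-0.7, -0.6, -6.7]
gripper_width: 0.498
grip_force: 82.0
t: 13.82
position: [590.7, -10.2, 82.3]
tcp_rot: [0.0, 0.998, 0.065, -0.0]
ft_force: [-0.1, 0.1, -6.1]
gripper_width: 0.501
grip_force: 82.0
t: 13.9
position: [590.8, -10.3, 82.3]
tcp_rot: [0.0, 0.998, 0.065, -0.0]
ft_force: [0.1, -0.3, -6.1]
gripper_width: 0.497
grip_force: 82.0
joints [-0.72  0.44  0.83  1.81 -0.37  1.05 -1.19] pos [590.8 -10.3  82.3] rpyish [ 0.129 -0.992  0.   ] ft [ 0.1 -0.3 -6.1]
A [  10.5 -137.4   36.2]
B [-2.5  0.3 36.3]
M [-166.5  242.2  -32.6]
```

B reads 6.1 N, so it is the heavier one. I'll carry it over to the mirror.

Scaled: -82 mm is -0.2733, -69 mm is -0.23.

```bash
echo '[[0, 0, 0, -0.05, 0, 0, 0], [0, 0, 0, -0.11, 0, 0, 0], [0, 0, 0, -0.17, 0, 0, 0], [0, 0, 0, -0.23, 0, 0, 0], [0, 0, 0, -0.2733, 0, 0, 0]]' | python3 shift.py>/dev/null
echo '[[0, -0.0233, 0.0333, 0, 0, 0, 0], [0, -0.0667, 0.0967, 0, 0, 0, 0], [0, -0.1133, 0.1633, 0, 0, 0, 0], [0, -0.16, 0.23, 0, 0, 0, 0], [0, -0.2067, 0.3, 0, 0, 0, 0]]' | python3 shift.py
echo '[[0, -0.0467, 0.0667, 0, 0, 0, 0], [0, -0.0933, 0.1333, 0, 0, 0, 0], [0, -0.14, 0.2, 0, 0, 0, 0], [0, -0.1867, 0.27, 0, 0, 0, 0], [0, -0.2333, 0.34, 0, 0, 0, 0]]' | python3 shift.py
echo '[[0, -0.0433, 0.0633, 0.0067, 0, 0, 0], [0, -0.0767, 0.1167, 0.0267, 0, 0, 0], [0, -0.1033, 0.1533, 0.0467, 0, 0, 0], [0, -0.115, 0.1667, 0.0667, 0, 0, 0], [0, -0.115, 0.1667, 0.0833, 0, 0, 0]]' | python3 shift.py
echo '[[0, 0, 0, 0, 0, 0, 0], [0, 0, 0, 0, 0, 0, 0], [0, 0, 0, 0, 0, 0, 0], [0, 0, 0, 0, 0, 0, 0]]' | python3 shift.py
python3 st.py; python3 - <<'E'
from h import *
from plant import r, camrig, sensors
im=[]
for n in("side","scene"):
    c=camrig.read_camera(n);np.savez(f"pics/{n}4.npz",**c);im.append(c["color"][...,::-1])
a=cv2.resize(im[0][140:340,230:430],(400,400));b=cv2.resize(im[1][130:290,150:310],(400,400))
cv2.imwrite("pics/f4.png",np.hstack([a,b]))
E
```

```text
t: 14.73
position: [539.9, -108.6, 163.9]
tcp_rot: [-0.0, 0.998, 0.065, -0.001]
ft_force: [0.4, -0.0, -6.2]
gripper_width: 0.496
grip_force: 83.3
t: 15.15
position: [483.5, -218.9, 164.0]
tcp_rot: [-0.0, 0.998, 0.065, -0.0]
ft_force: [0.5, 0.2, -6.0]
gripper_width: 0.503
grip_force: 83.3
t: 15.57
position: [455.7, -273.0, 138.8]
tcp_rot: [-0.0, 0.998, 0.063, -0.0]
ft_force: [0.5, 0.8, -6.4]
gripper_width: 0.499
grip_force: 83.3
t: 15.9
position: [458.0, -271.1, 139.9]
tcp_rot: [0.0, 0.998, 0.066, 0.0]
ft_force: [-0.4, 0.1, -5.6]
gripper_width: 0.499
grip_force: 83.2
joints [-0.43  0.25  1.02  1.9  -0.23  1.12 -0.77] pos [ 458.  -271.1  139.9] rpyish [ 0.131 -0.991  0.   ] ft [-0.4  0.1 -5.6]
A [ 176.5 -378.5   93.9]
B [ 163.2 -240.8   93.9]
M [-1.1  0.8 24.9]
```

View pics/f4.png

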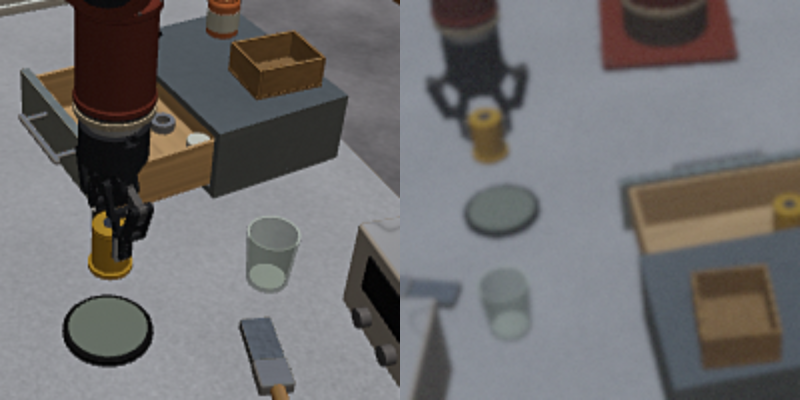

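Both views show the cartridge upright in the gripper, with its flange at left-panel (110,270) and right-panel (490,156), above the mirror. The lighter one is still standing in the drawer. One ray check, then I hand in.

```bash
python3 - <<'E'
from h import *
from plant import r, camrig, sensors
p=[ray(dict(np.load("pics/side4.npz")),285,274,112),ray(dict(np.load("pics/scene4.npz")),186,192.4,112)]
print(p)
if all(np.hypot(q[0]-457,q[1]+272)<22 for q in p): print(r.close_job())
E
```

```text
[array([ 455.30645941, -275.73762045,  112.        ]), array([ 464.38534949, -271.2243448 ,  112.        ])]
the job is handed in; nothing more can be done
None
```

The job is handed in with the heavier cartridge (about 6.1 N) held upright over the mirror, its underside about 10 cm above the glass, and the lighter one (about 2.9 N) standing released in the open drawer; the result was not reported back, and the one oddity was a brief 66 N wrist force while lowering onto the handle.

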